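Hook the stuck T-nut out of the press bed

TASK

A brass T-nut has been left deep in the front T-slot of the arbor press's bed, close up to the back stop, where fingers cannot get at it. Take the hooked pick from its rest, feel the hook gently into the nut's hole without jabbing the bed or the nut, and with the hook alone draw the nut along the slot and out of its open end, so that it lies on the bench just beyond that end, clear of the bed. Then lay the pick back on its rest as you found it, let go, and leave everything else on the bench where it is.

Things in the scene. Friction and masses are not known exactly. Their poses are not given: they have to be found in the camera images.
- press_bed: Arbor press, grey-green iron, fixed. Bed 160 (x) by 210 (y) by 45 mm high, ground steel top. Origin: centre of the bed's underside on the bench. Two T-slots along y; the job is in the front one (x = -45 mm). Column at the far side (x > 80, y -110 to 0 mm); head and ram over x > -25, y -90 to -20 mm, 104 to 380 mm high; lever at y = -115. Above the slot it is clear but for the stop.
- slot_mouth (a point): Open end of the front T-slot: centre of the slot's floor at the bed's +y end face, 13 mm above the bench. Axes as the bed's: the slot runs in towards -y, the way out is +y. Slot open at the top: 18 mm wide between lips 20 mm thick (bed top is 32 mm above the floor); below the lips a chamber 30 mm wide, 12 mm high.
- stop_face (a point): Back stop, steel, bolted over the front slot: its foot fills the slot from here (on the slot's floor, 102 mm in from slot_mouth) on towards -y; its block (50 by 30 mm) ends 3 mm further in and rises 22 mm over the bed, its bolt 43 mm. Axes as the bed's.
- tnut: Brass T-nut, 85 g. Base 28 x 28 x 10.5 mm, neck 17 mm wide (x), 28 mm long (y), 20 mm high in all; plain 10 mm hole down through its centre. Origin: centre of underside; z up, y along the slot. Starts 2 to 5 mm from the stop (the hook does not fit behind), top 10.5 mm below the bed's top. Two spring balls under it (3 mm) press it up under the lips: sliding it takes a steady 3 to 6 N.
- hook_pick: Hook pick, 155 g: square aluminium haft 104 mm long, 16 x 16 mm, black rings, pink end band. Origin: middle of the haft on its axis; +x along it to the hook, z up. A brass collet (15 mm round) continues it to x = 72 mm, then a 5 mm steel wire. Balances near x = 30 mm.
- hook_nose (a point): The collet's front face on the pick's axis (axes as the pick's). Here the straight wire comes out along +x; its end is bent down: the toe, 5 mm thick, round tip 28 mm below the axis. How far the wire stands out is set by hand and differs each time: toe's axis 101 to 139 mm from here, not reported. The collet holds it up to about 60 N.
- pick_rest: Wooden pick rest, fixed. Base 125 x 50 x 8 mm; two uprights 8 mm thick at x = -47 and +47 mm with notches (21 mm wide, 10 mm deep, floor 50 mm above the bench) that carry the haft, axis 58 mm above the bench along the rest's x, hook end to +x. Origin: centre of underside; z up. 86 mm of room between the uprights to take the haft from above.
- mallet: Wooden mallet lying on the bench, head 75 by 120 by 75 mm. Leave alone.
- loose_stamp: Steel leather stamp with a pink band lying on the bench, 94 mm long, 9 mm thick. Leave alone.
- set_block: Small steel set block on the bench, 50 by 30 by 22 mm. Leave alone.
- edge_dye: Small jar on the bench, 48 mm across, 100 mm high. Leave alone.
Things that resemble listed ones, but are neither listed nor needed, are in the scene too. There is more than one size of the pick_rest; the one meant has the size given above.

How it is judged:
By the outcome, as a careful person would: the job done as asked, in the order asked, and still so for the second after the job is handed in, with the robot touching nothing.
It also fails if it takes over 59 s, if anything falls off the work surface, if the arm or the gripper's body presses on something with over 40 N, if the wrist force passes 120 N, or if a joint passes its speed limit or range.

ROBOT

A 7-joint arm with a two-finger parallel gripper is mounted at the origin on the work surface. World frame = base frame: x ahead of the robot, y to its left, z up, the work surface at z = 0. Lengths are in m, angles in rad, forces in N, time in s.
With the tool pointing down it reaches from about 0.425 to 0.925 m from the base axis. Payload 6.8 kg.
Tool frame: the origin (TCP) lies at the very end of the fingers, on their centre line; the grasp point (between the pads) lies 19 mm behind it; z points along the fingers, y is the line along which they close (so a half turn about z gives the same grasp; the last joint's range is limited). The gripper opens to 85 mm and grips with 20 to 120 N. Pads are 22 mm wide; open, the fingers measure 114 mm over their backs; the gripper's body (76 mm by 85 mm) begins 54 mm behind the grasp point. The pads swing forward as they close: fully open they stand 13 mm farther back than shut.
Start: joints at [1.096, 0.477, 0.022, 1.555, -0.011, 1.109, -0.083], TCP at [0.242, -0.63, 0.231] pointing down, gripper open.
Joint ranges: [-2.96, 2.96], [-0.34, 2.1], [-1.41, 1.46], [0.24, 2.44], [-1.37, 4.51], [0.17, 1.92], [-2.96, 2.96]. Speed limits (rad/s): [2.39, 2.39, 3.14, 3.14, 3.14, 3.14, 3.14].

INTERFACE

Orientations are given as a unit quaternion [w, x, y, z].
In Python, from station import bot gives the robot as it stands. The module is installed in compiled form; this text tells all that it offers.
- The arm moves only by the shell command python3 -m jog 'ROWS' [OPENING] [FORCE]. ROWS is JSON, a list of rows, each a list of 4 numbers: the shift along the tool's x, y, z in cm, then the turn about the tool's z in rad. In form: [[x, y, z, spin], ...]. A call has 1 to 20 rows; each row is the pose to reach, as a shift and turn from the pose commanded when the call began, along the tool's axes at that moment; what a row does not reach only later rows make up. A row lasts 1/12 s, in which the tool goes at most 41.7 mm and 7.16 degrees, less where a joint would pass 70% of its speed; a pose out of reach is approached as far as the arm can. A call with a gripper value outside its range is refused whole. OPENING is the closure, from -1 (fully open) to 1 (shut), set as the call begins (- or left out, the last holds). The fingers move at their own pace and stop on an object; FORCE is the grip in N (left out, the last holds). Time passes only in rows, so rows that repeat a pose let the fingers close. It gives the time, the measured TCP pose, the force, the opening and the grip force at its end, in the units of the state.
- bot.get_obs(): the state, without advancing time (a new reading comes with each control period).
- bot.read_camera(name): name is "scene" or "top"; returns a dict with "pixels" (384x512x3 uint8, red, green, blue), "depth" (384x512 float32, m along the optical axis (not along the pixel's ray), 0 where there is no reading), "fovy" (degrees; the focal length in pixels is half the picture's height over the tangent of half this angle, whatever the lens; pixels are square), "cx", "cy" (the principal point, pixels), "distortion" ([k1, k2, p1, p2, k3] as OpenCV has them; the pictures are not rectified), "pose" (4x4, takes a point from camera to world coordinates). Camera axes: x right, y down, z forward; pixel columns grow to the right and rows downward; lengths in m; the calibration is good to about 2 mm. A picture is of the moment at which its call begins.
- bot.hand_in(): hands the job in; it is judged then, once.
The state is a dict: "t": time; "q": joint angles; "joint_vel": joint speeds; "joint_torque": joint torques, N m; "eef_pos": TCP position; "tool_rot": TCP orientation; "contact_force": force on the tool from outside, world axes, zero at the start; "torque": the same for the moment, N m; "gripper_width": opening from 0.0 (shut) to 1.0 (fully open); "grasp_force": force on a finger pad.
Only numpy, scipy, OpenCV 4.12 (cv2) and the standard library are available. Lean on these libraries where they do the work, as an engineer would, in place of code of your own. Each camera call takes 0.05 s, during which the arm holds its last target. There are 200 camera calls.

## Working session

There is one attempt and no reset: what is moved stays moved. The work goes in short steps, Python scripts to look and compute and a shell command to move; the robot and the scene stay as the last step left them, time stands still between calls to the robot, and variables do not carry over. Pictures are saved under pics/ and viewed, at most 10 in all, crops included, and the job is handed in when it is done.

```bash
mkdir -p pics; cat > h.py <<'E'
import numpy as np,cv2,pickle
from station import bot
def K(c):
    f=c["pixels"].shape[0]/2/np.tan(np.radians(c["fovy"])/2)
    return np.array([[f,0,c["cx"]],[0,f,c["cy"]],[0,0,1.]])
def cloud(c):
    h,w=c["depth"].shape
    u,v=np.meshgrid(np.arange(w),np.arange(h))
    p=cv2.undistortPoints(np.stack([u,v],-1).reshape(-1,1,2).astype(np.float64),K(c),np.array(c["distortion"],float)).reshape(h,w,2)
    d=c["depth"][...,None]
    X=np.concatenate([p*d,d],-1)
    return X@c["pose"][:3,:3].T+c["pose"][:3,3]
def ray(c,u,v):
    p=cv2.undistortPoints(np.array([[[u,v]]],float),K(c),np.array(c["distortion"],float)).reshape(2)
    d=c["pose"][:3,:3]@np.array([p[0],p[1],1]); return c["pose"][:3,3],d
def atz(c,u,v,z):
    o,d=ray(c,u,v); return o+d*(z-o[2])/d[2]
def proj(c,P):
    R=c["pose"][:3,:3];t=c["pose"][:3,3]
    X=(np.atleast_2d(P)-t)@R
    return cv2.projectPoints(X,np.zeros(3),np.zeros(3),K(c),np.array(c["distortion"],float))[0].reshape(-1,2)
def save(c,n,box=None,s=1):
    im=c["pixels"][...,::-1]
    if box: im=im[box[1]:box[3],box[0]:box[2]]
    cv2.imwrite(n,cv2.resize(im,None,fx=s,fy=s,interpolation=cv2.INTER_CUBIC))
E
python3 - <<'E'
from h import *
o=bot.get_obs();print({k:np.round(v,3).tolist() for k,v in o.items()})
for n in("scene","top"):
    c=bot.read_camera(n);pickle.dump(c,open(n+"0.pkl","wb"));save(c,f"pics/{n}0.png",None,1.5);print(n,c["fovy"],c["distortion"],np.round(c["pose"],3).tolist())
E
```

```text
{'t': 0.0, 'q': [1.096, 0.478, 0.022, 1.556, -0.012, 1.109, -0.083], 'joint_vel': [0.001, -0.001, 0.002, 0.001, -0.001, -0.001, -0.001], 'joint_torque': [-0.001, -59.645, 1.607, -28.12, 0.012, 0.009, 0.0], 'eef_pos': [0.242, -0.63, 0.23], 'tool_rot': [-0.001, 0.983, 0.182, -0.0], 'contact_force': [1.236, 0.146, -0.31], 'torque': [-0.022, -0.044, 0.015], 'grasp_force': 0.0, 'gripper_width': 0.996}
scene 52.34037220392867 [-0.05068978  0.          0.          0.          0.        ] [[-0.416, 0.768, -0.486, 1.036], [0.909, 0.352, -0.222, 0.28], [0.0, -0.535, -0.845, 0.98], [0.0, 0.0, 0.0, 1.0]]
top 44.82533422116941 [-0.0887394  0.         0.         0.         0.       ] [[-0.022, -0.997, 0.069, 0.403], [-1.0, 0.023, 0.007, 0.026], [-0.008, -0.069, -0.998, 1.566], [0.0, 0.0, 0.0, 1.0]]
```

View pics/scene0.png

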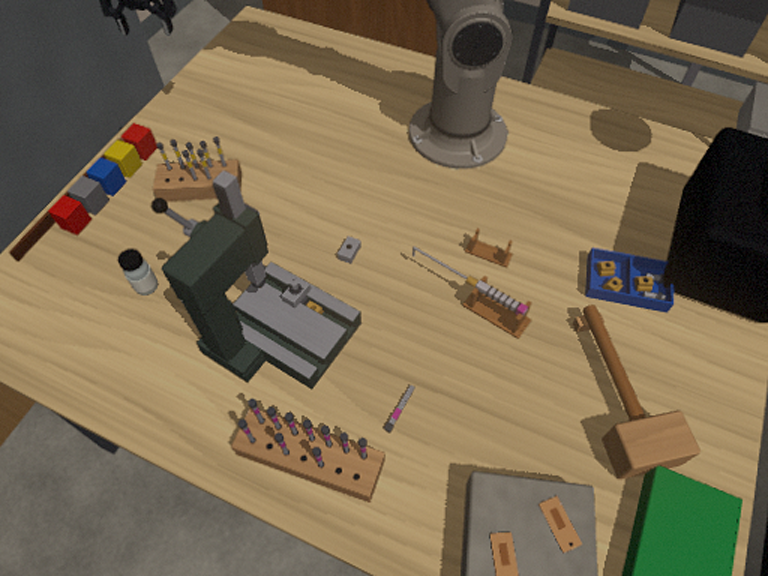

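View pics/top0.png

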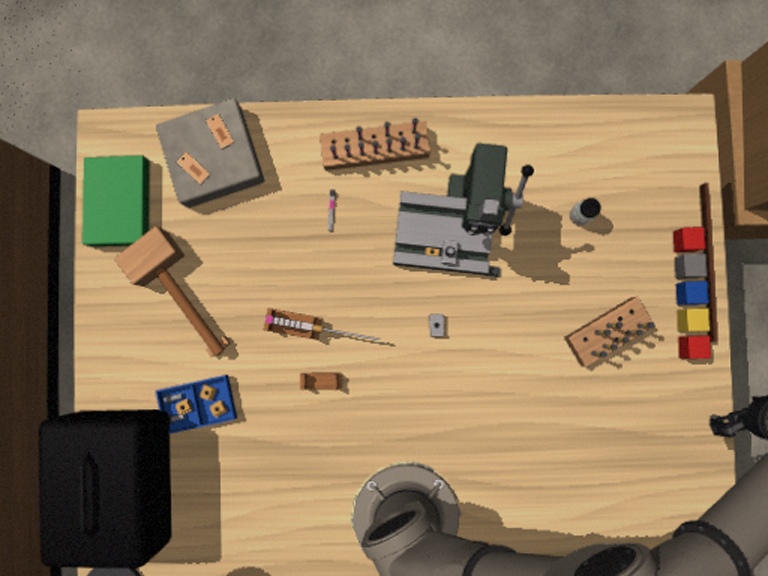

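Scene view (1.5x): the pick lies on its rest at about (500,298), with its hook tip at (415,250). A smaller look-alike rest is at (488,248). The T-nut is in the front slot at (315,307), and look-alike nuts are in the blue tray at (605,275). The look-alike for the pick is the pink-banded stamp at (400,407).

Top view (1.5x): pick (295,322), hook tip (393,345), small rest (323,381), nut (432,252), set block (437,325), stamp (332,210), dye jar (585,211). I choose the pick, with its pink band, on the larger rest, and the nut beside the stop. Next I measure.

```bash
python3 - <<'E'
from h import *
for n in("scene","top"):
    c=pickle.load(open(n+"0.pkl","rb"));X=cloud(c);im=c["pixels"].astype(int)
    ok=c["depth"]>0
    # table level
    t=X[ok&(abs(X[...,2])<.012)];print(n,"table z",np.median(t[:,2]))
    bx=(X[...,0]>.35)&(X[...,0]<.9)&(X[...,1]>-.35)&(X[...,1]<.1)&ok
    m=bx&(abs(X[...,2]-.045)<.006)
    m=m.astype(np.uint8);k,l,s,ce=cv2.connectedComponentsWithStats(cv2.morphologyEx(m,cv2.MORPH_CLOSE,np.ones((5,5))))
    i=1+s[1:,4].argmax();p=X[(l==i)&(m>0)];print(" bed",len(p),"z",np.median(p[:,2]),cv2.minAreaRect((p[:,:2]*1000).astype(np.float32)),s[i])
    # haft+wire
    b=(X[...,0]>.25)&(X[...,0]<.6)&(X[...,1]>-.05)&(X[...,1]<.4)&ok
    p=X[b&(X[...,2]>.052)&(X[...,2]<.075)]
    vx,vy,x0,y0=cv2.fitLine((p[:,:2]*1000).astype(np.float32),cv2.DIST_HUBER,0,.01,.01).ravel()
    a=(p[:,:2]*1000-[x0,y0])@[vx,vy];print(" pick pts",len(p),"dir",vx,vy,np.degrees(np.arctan2(vy,vx)),"c",x0,y0,"range",a.min(),a.max(),"zmax",np.percentile(p[:,2],[50,90]))
    # pink
    pk=b&(im[...,0]>im[...,1]+60)&(im[...,2]>im[...,1]+30)
    v,u=np.nonzero(pk);print(" pink",len(u),u.mean(),v.mean(),np.median(X[pk],0))
c=pickle.load(open("scene0.pkl","rb"));a=c["pixels"][...,::-1]
A=cv2.resize(a[150:260,150:250],None,fx=4,fy=4,interpolation=cv2.INTER_CUBIC)
B=cv2.resize(a[150:230,265:365],None,fx=4,fy=4,interpolation=cv2.INTER_CUBIC)
t=pickle.load(open("top0.pkl","rb"))["pixels"][...,::-1]
C=cv2.resize(t[120:190,255:355],None,fx=4,fy=4,interpolation=cv2.INTER_CUBIC)[:,:400]
D=cv2.resize(t[195:245,170:270],None,fx=4,fy=4,interpolation=cv2.INTER_CUBIC)
L=np.vstack([A,np.zeros((40,400,3),np.uint8)]);R=np.vstack([C,D])
R=R[:480];R=np.vstack([R,np.zeros((480-len(R),400,3),np.uint8)])
cv2.imwrite("pics/crops.png",np.hstack([L,R])); cv2.imwrite("pics/b.png",B)
E
```

```text
scene table z -0.0005386620494444161
 bed 3102 z 0.0446135607301571 ((652.285400390625, -102.3696060180664), (214.39341735839844, 215.67694091796875), 82.18589782714844) [ 132  174  109   79 3439]
 pick pts 445 dir 0.22263499 0.97490185 77.13615 c 428.76062 200.77469 range -154.35969464199832 183.11654493318125 zmax [0.06229445 0.06672413]
 pink 25 347.88 205.12 [0.4458231  0.28638102 0.06606117]
top table z 0.000712337963996168
 bed 1473 z 0.045739511114835985 ((606.5175170898438, -95.77660369873047), (209.5906219482422, 117.3092269897461), 82.3695297241211) [ 262  140   66   43 1644]
 pick pts 302 dir 0.19645554 0.98051274 78.67023 c 425.11713 188.54433 range -203.72139367112575 107.44049927863331 zmax [0.0636386  0.06926187]
 pink 21 179.0952380952381 212.52380952380952 [0.4432412  0.28633346 0.06675794]
```

View pics/crops.png

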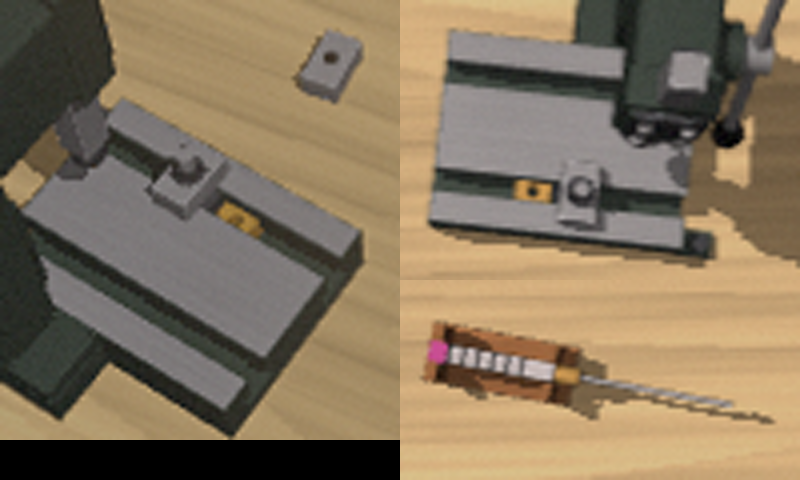

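View pics/b.png

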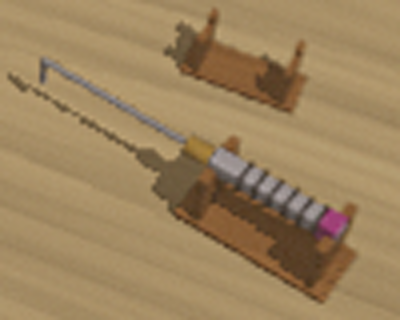

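The crops confirm both choices: a brass nut with its hole beside the stop (scene px 209.6,204.1; top px 287.9,167.1), and the pick with pink band and downward hook (toe at scene px 275.5,165–170; top px 253,225.6) on the long rest. The short rest is the look-alike.

```bash
python3 - <<'E'
from h import *
S=pickle.load(open("scene0.pkl","rb"));T=pickle.load(open("top0.pkl","rb"))
def tri(a,b):
    o1,d1=ray(S,*a);o2,d2=ray(T,*b)
    A=np.stack([d1,-d2],1);s=np.linalg.lstsq(A,o2-o1,rcond=None)[0]
    p,q=o1+d1*s[0],o2+d2*s[1];return np.round((p+q)*500,1),np.round((p-q)*1000,1)
print("hole",tri((209.6,204.1),(287.9,167.1)),atz(S,209.6,204.1,.0345)*1000,atz(T,287.9,167.1,.0345)*1000)
print("toe bend",tri((275.6,165.1),(252.9,225.6)))
print("pick pink end top",atz(T,177.1,212.6,.066)*1000,"collet front",atz(T,214.6,218.9,.06)*1000,"toe",atz(T,252.9,225.6,.058)*1000)
def fit(c,n,cols):
    X=cloud(c);im=c["pixels"].astype(int)
    # haft axis: use points 0.062..0.072 within haft
    b=(X[...,0]>.38)&(X[...,0]<.48)&(X[...,1]>.1)&(X[...,1]<.32)&(X[...,2]>.061)&(X[...,2]<.075)
    p=X[b]*1000;l=cv2.fitLine(p[:,:2].astype(np.float32),cv2.DIST_L2,0,.01,.01).ravel();a=(p[:,:2]-l[2:])@l[:2]
    print(n,"haft",len(p),np.degrees(np.arctan2(l[1],l[0])),"mid?",l[2:]+l[:2]*(a.min()+a.max())/2,a.max()-a.min(),np.median(p[:,2]))
    # pick whole (wire too) axis dir
    # slot: lip edges; dark slot centre: points below .042 inside bed strip
    u=np.radians(82.3);ex=np.array([np.sin(u),-np.cos(u)]);ey=np.array([np.cos(u),np.sin(u)])
    q=X[...,:2]@np.stack([ex,ey],1)*1000
    return X,q
for c,n in((S,"S"),(T,"T")):
    X,q=fit(c,n,0)
    top=(abs(X[...,2]-.045)<.005)&(X[...,0]>.5)&(X[...,0]<.78)&(X[...,1]>-.3)&(X[...,1]<.06)
    Q=q[top];print(n,"bed ex range",np.percentile(Q[:,0],[0.3,1,99]),"ey max",np.percentile(Q[:,1],[99,99.7,100]),"ey min",np.percentile(Q[:,1],[0,1]))
    h,e=np.histogram(Q[:,0],bins=np.arange(Q[:,0].min(),Q[:,0].min()+90,3));print(np.round(e[0]),h)
E
```

```text
hole (array([586. , -68.8,  39.1]), array([-2.2,  4.4, -0.5])) [582.82463779 -68.17163719  34.5       ] [587.69326147 -71.2693486   34.5       ]
toe bend (array([396.5,  50.5,  55.8]), array([-1.6,  4.1,  0.1]))
pick pink end top [444.42408255 292.49305192  66.        ] collet front [421.598561   171.84595888  60.        ] toe [397.27666209  48.43104447  58.        ]
S haft 257 78.94607 mid? [427.12260344 199.13815345] 195.24501626282498 65.1607555253727
S bed ex range [553.71699168 554.91234292 765.71387032] ey max [91.34743277 92.35052657 93.17133991] ey min [-121.44647793 -115.61892341]
552.0 [35 53 55 56 57 57 53 53 63 37  3  3  0  4  3 44 51 47 45 64 63 69 71 72
 71 72 74 75 69]
T haft 204 77.95438 mid? [426.40028392 197.83951497] 194.17816904894804 65.59830039952219
T bed ex range [555.69692252 556.56384933 758.8429639 ] ey max [89.2755162  90.28371182 91.0843462 ] ey min [-117.19599161 -113.02075435]
555.0 [45 51 47 53 35 48 44 40 36  2  1  1  0  1  7 41 48 39 44 41 40 53 41 48
 49 46 50 41 39]
```

```bash
cat >> h.py <<'E'
from scipy.spatial.transform import Rotation as Ro
def rows(*P):
    """targets: (x,y,z mm, tool-x heading deg) -> shifts in current tool axes"""
    o=bot.get_obs();q=np.array(o["tool_rot"]);R=Ro.from_quat(q[[1,2,3,0]]).as_matrix()
    h=np.degrees(np.arctan2(R[1,0],R[0,0]));p=np.array(o["eef_pos"])*1000
    print("t",round(o["t"],2),"pos",np.round(p,1),"head",round(h,2),"tilt",np.round(R[:,2],4),"F",np.round(o["contact_force"],1),"w",round(float(o["gripper_width"]),3),"g",round(float(o["grasp_force"]),1))
    for t in P:
        s=R.T@(np.array(t[:3])-p)/10;print(np.round(s,2),round(-np.radians(t[3]-h),3))
E
python3 -c "
from h import *
rows((470,-300,230,79),(470,0,230,79),(431,225,150,79),(431,225,39,79))"
```

```text
t 0.1 pos [ 241.9 -629.6  230.4] head 21.02 tilt [-7.0e-04  1.4e-03 -1.0e+00] F [ 0.3 -0.3 -0.2] w 0.999 g 0.0
[ 33.12 -22.59   0.08] -1.012
[ 43.88 -50.59   0.12] -1.012
[ 48.31 -72.98   8.16] -1.012
[ 48.31 -72.96  19.26] -1.012
```

```bash
python3 -m jog '[[33.1,-22.6,0,-0.5],[33.1,-22.6,0,-1],[33.1,-22.6,0,-1],[33.1,-22.6,0,-1],[33.1,-22.6,0,-1],[33.1,-22.6,0,-1.01],[33.1,-22.6,0,-1.01],[33.1,-22.6,0,-1.01],[33.1,-22.6,0,-1.01],[43.9,-50.6,0,-1.01],[43.9,-50.6,0,-1.01],[43.9,-50.6,0,-1.01],[43.9,-50.6,0,-1.01],[43.9,-50.6,0,-1.01],[43.9,-50.6,0,-1.01],[43.9,-50.6,0,-1.01],[48.3,-73,8,-1.01],[48.3,-73,8,-1.01],[48.3,-73,8,-1.01],[48.3,-73,8,-1.01]]' -1; python3 -c "
from h import *
rows((431,225,150,79),(431,225,39,79))"
```

```text
t: 1.77
eef_pos: [0.4449, 0.1287, 0.1814]
tool_rot: [0.0, 0.772, 0.635, 0.0]
contact_force: [-0.2, 0.6, 0.0]
gripper_width: 0.998
grasp_force: 0.0
t 1.77 pos [444.9 128.7 181.4] head 78.86 tilt [ 3.e-04 -2.e-04 -1.e+00] F [-0.2  0.6  0. ] w 0.998 g 0.0
[ 9.19 -3.22  3.13] -0.002
[ 9.19 -3.23 14.23] -0.002
```

```bash
python3 -m jog '[[9.2,-3.2,3.1,0],[9.2,-3.2,3.1,0],[9.2,-3.2,3.1,0],[9.2,-3.2,3.1,0],[9.2,-3.2,3.1,0]]'; python3 -c "
from h import *
rows((431,225,150,79),(431,225,39,79))
c=bot.read_camera('scene');save(c,'pics/s1.png',(240,90,400,260),4) if 0 else save(c,'pics/s1.png',(250,100,400,240),4)
"
```

```text
t: 2.18
eef_pos: [0.4311, 0.2243, 0.1503]
tool_rot: [-0.0, 0.771, 0.636, -0.001]
contact_force: [0.2, 0.3, 0.8]
gripper_width: 1.001
grasp_force: 0.0
t 2.18 pos [431.1 224.3 150.3] head 79.05 tilt [-1.6e-03 -4.0e-04 -1.0e+00] F [0.2 0.3 0.8] w 1.001 g 0.0
[ 0.06 -0.02  0.03] 0.001
[ 7.000e-02 -1.000e-02  1.113e+01] 0.001
```

View pics/s1.png

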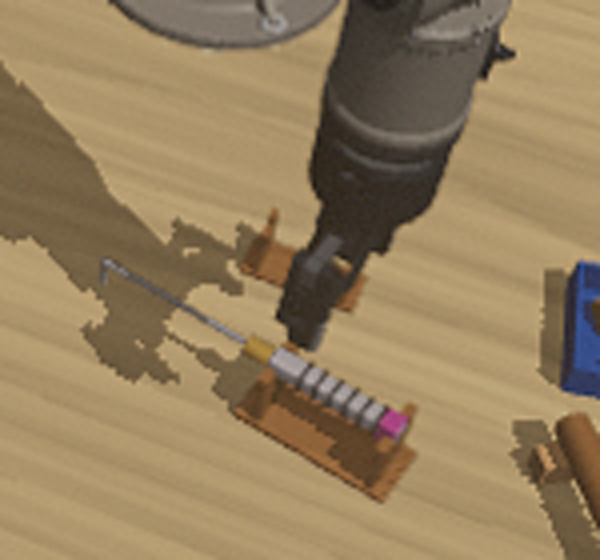

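The picture shows the open gripper above the haft, just behind the collet (px 300,345), in line with it and clear of the small rest. I descend and grip.

```bash
python3 -m jog '[[0.07,0,3,0],[0.07,0,6,0],[0.07,0,9,0],[0.07,0,10.5,0],[0.07,0,11.2,0],[0.07,0,11.2,0],[0.07,0,11.2,0],[0.07,0,11.2,0]]'; python3 -m jog '[[0,0,0,0],[0,0,0,0],[0,0,0,0],[0,0,0,0],[0,0,0,0],[0,0,0,0],[0,0,0,0],[0,0,0,0],[0,0,0,0],[0,0,0,0]]' 1 80;python3 -c "
from h import *
rows((431,225,150,79))"
```

```text
t: 2.9
eef_pos: [0.4333, 0.2242, 0.0402]
tool_rot: [0.0, 0.773, 0.635, 0.001]
contact_force: [0.2, 0.4, 0.4]
gripper_width: 1.001
grasp_force: 0.0
t: 3.73
eef_pos: [0.4322, 0.2243, 0.0392]
tool_rot: [0.0, 0.772, 0.635, 0.0]
contact_force: [-0.7, -0.7, 5.8]
gripper_width: 0.172
grasp_force: 78.0
t 3.73 pos [432.2 224.3  39.2] head 78.88 tilt [ 3.e-04 -2.e-04 -1.e+00] F [-0.7 -0.7  5.8] w 0.172 g 78.0
[  0.04  -0.13 -11.08] -0.002
```

```bash
python3 -m jog '[[0,0,-1,0],[0,0,-3,0],[0,0,-6,0],[0,0,-8,0],[0,0,-8,0],[0,0,-8,0],[0,0,-8,0],[0,0,-8,0]]';python3 - <<'E'
from h import *
# target: hole at (585.1,-70.9); grip->toe ~178 ; tool above, 60 mm higher than insertion
ey=np.array([np.cos(np.radians(82.3)),np.sin(np.radians(82.3))])
g=np.array([585.2,-71])+178.6*ey;print(g)
rows((*g,130,82.3),(*g,75,82.3))
c=bot.read_camera("scene");pickle.dump(c,open("s2.pkl","wb"));T=bot.read_camera("top");pickle.dump(T,open("t2.pkl","wb"))
a=cv2.resize(c["pixels"][100:220,230:380,::-1],(600,480),interpolation=cv2.INTER_CUBIC)
cv2.imwrite("pics/s2.png",a)
E
```

```text
t: 4.4
eef_pos: [0.4313, 0.2236, 0.1178]
tool_rot: [-0.0, 0.772, 0.635, -0.001]
contact_force: [-0.7, 0.2, -2.4]
gripper_width: 0.173
grasp_force: 78.2
[609.12993272 105.98959947]
t 4.4 pos [431.3 223.6 117.8] head 78.89 tilt [-0.0019 -0.0011 -1.    ] F [-0.7  0.2 -2.4] w 0.173 g 78.2
[-8.11 19.71 -1.24] -0.06
[-8.1  19.72  4.26] -0.06
```

```bash
python3 -m jog '[[-2,4,-1,-0.03],[-4,8,-1,-0.06],[-6,12,-1,-0.06],[-7.5,16,-1,-0.06],[-8.1,18.5,-1,-0.06],[-8.1,19.7,-1,-0.06],[-8.1,19.7,0,-0.06],[-8.1,19.7,2,-0.06],[-8.1,19.7,3.3,-0.06],[-8.1,19.7,3.3,-0.06],[-8.1,19.7,3.3,-0.06],[-8.1,19.7,3.3,-0.06],[-8.1,19.7,3.3,-0.06]]';python3 - <<'E'
from h import *
rows((609.1,106,85,82.3))
S=bot.read_camera("scene");T=bot.read_camera("top")
pickle.dump((S,T),open("st3.pkl","wb"))
A=cv2.resize(S["pixels"][150:240,180:280,::-1],(400,360),interpolation=cv2.INTER_CUBIC)
B=cv2.resize(T["pixels"][120:210,210:310,::-1],(400,360),interpolation=cv2.INTER_CUBIC)
cv2.imwrite("pics/st3.png",np.hstack([A,B]))
E
```

```text
t: 5.58
eef_pos: [0.6102, 0.1074, 0.0868]
tool_rot: [0.0, 0.753, 0.658, 0.001]
contact_force: [-0.4, -0.2, -1.1]
gripper_width: 0.173
grasp_force: 78.5
t 5.58 pos [610.2 107.4  86.8] head 82.36 tilt [ 1.4e-03  3.0e-04 -1.0e+00] F [-0.4 -0.2 -1.1] w 0.173 g 78.5
[-0.15 -0.09  0.18] 0.001
```

View pics/st3.png

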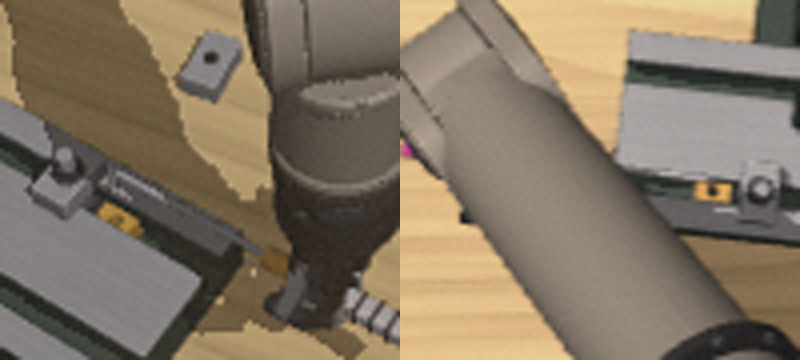

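The scene crop shows the wire coming in over the slot, the bend near px (110,172) and the nut hole at (117,217). In the top view the wire is grey on grey, so I difference it against the first picture.

```bash
python3 - <<'E'
from h import *
S,T=pickle.load(open("st3.pkl","rb"));T0=pickle.load(open("top0.pkl","rb"));S0=pickle.load(open("scene0.pkl","rb"))
A=cv2.resize(S["pixels"][180:220,195:245,::-1],(400,320),interpolation=cv2.INTER_CUBIC)
B=cv2.resize(T["pixels"][150:190,260:310,::-1],(400,320),interpolation=cv2.INTER_CUBIC)
d=cv2.convertScaleAbs(cv2.absdiff(T["pixels"],T0["pixels"]),alpha=2.)
C=cv2.resize(d[150:190,260:310,::-1],(400,320),interpolation=cv2.INTER_CUBIC)
s=S["depth"];
D=cv2.resize(cv2.convertScaleAbs(cv2.absdiff(S["pixels"],S0["pixels"]),alpha=2.)[180:220,195:245,::-1],(400,320),interpolation=cv2.INTER_CUBIC)
cv2.imwrite("pics/d3.png",np.hstack([np.vstack([A,D])[:600],np.vstack([B,C])[:600]]))
# predictions in px (crop coords) of toe bend / tip & hole
o=bot.get_obs();h=np.radians(82.3);ey=np.array([np.cos(h),np.sin(h)]);g=np.array(o["eef_pos"])
ax=np.r_[g[:2]-.1786*ey,g[2]+.019];tip=ax-[0,0,.028]
for n,c,b in(("S",S,(195,180)),("T",T,(260,150))):
    print(n,((proj(c,[ax,tip,[.5852,-.071,.0345]])-b+.5)*8).round())
E
```

```text
S [[ 90.  94.]
 [ 99. 138.]
 [110. 199.]]
T [[235. 122.]
 [230. 131.]
 [227. 147.]]
```

View pics/d3.png

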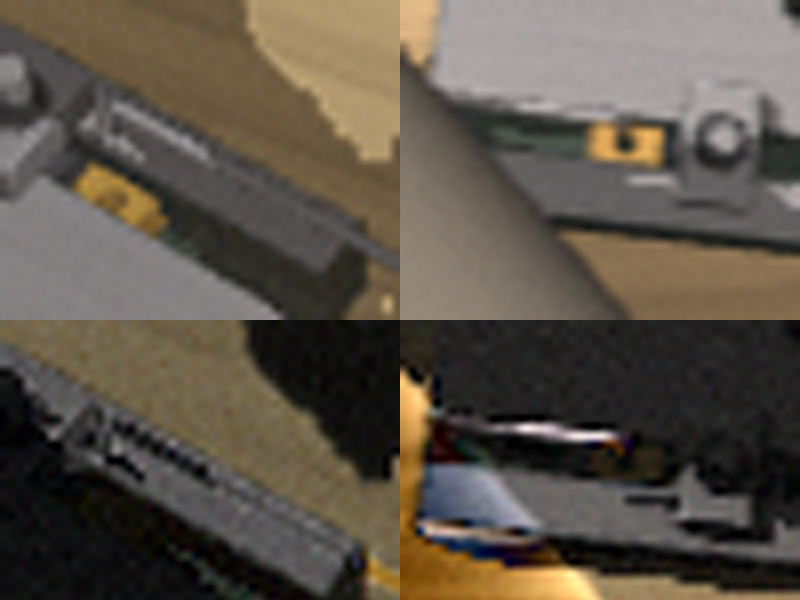

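The scene view has sunlit patches that confuse the toe, so I use depth to isolate the wire. In the top difference, the wire ends near px (221,118) of the crop, about 5 mm short of the predicted toe.

```bash
cat > toe.py <<'E'
from h import *
h=np.radians(82.3);ey=np.array([np.cos(h),np.sin(h)]);ex=np.array([ey[1],-ey[0]])
def meas(S,T,g,zlo=.06,zhi=.125):
    # everything relative to grip g, in bed axes (ex,ey), mm
    for n,c in(("S",S),("T",T)):
        X=cloud(c);q=(X[...,:2]-g[:2])@np.stack([ex,ey],1)*1000;z=X[...,2]*1000
        m=(abs(q[...,0])<25)&(q[...,1]<-115)&(q[...,1]>-230)&(X[...,2]>zlo)&(X[...,2]<zhi)&(c["depth"]>0)
        p=np.c_[q[m],z[m]]
        if len(p)<4: print(n,len(p));continue
        w=p[p[:,2]>(g[2]+.019)*1000-9];t=p[p[:,2]<=(g[2]+.019)*1000-9]
        l=np.polyfit(w[:,1],w[:,0],1)
        print(n,len(p),"wire ey min",np.sort(w[:,1])[:4].round(1),"ex at toe",np.round(np.polyval(l,-175),1),"slope",np.round(l[0],4),"zwire",np.median(w[:,2]).round(1),"| toe n",len(t),np.median(t,0).round(1) if len(t) else "", t[:,2].min().round(1) if len(t) else "")
        # nut top (brass) centroid at z~34.5
        im=c["pixels"].astype(int);b=(im[...,0]>im[...,2]+50)&(abs(X[...,2]-.036)<.008)&(q[...,1]<-140)&(q[...,1]>-225)&(abs(q[...,0])<25)
        if b.sum()>4: print("   brass n",b.sum(),"mean",q[b].mean(0).round(1),"ey range",np.percentile(q[b][:,1],[2,98]).round(1),"z",np.median(z[b]).round(1))
if __name__=="__main__":
    S,T=pickle.load(open("st3.pkl","rb"));o=bot.get_obs();g=np.array(o["eef_pos"]);rows();meas(S,T,g)
    for n,c,u in(("S",S,None),("T",T,None)):
        X=cloud(c)
E
python3 toe.py
```

```text
t 5.68 pos [610.3 107.1  86.8] head 82.33 tilt [ 1.6e-03  2.0e-04 -1.0e+00] F [-0.1  0.1  0.1] w 0.168 g 78.5
S 222 wire ey min [-175.5 -173.6 -173.4 -173.4] ex at toe -0.7 slope -0.0067 zwire 106.5 | toe n 180 [   2.6 -211.5   67.8] 60.0
   brass n 38 mean [  -4.2 -179.2] ey range [-193.5 -165.7] z 34.0
T 169 wire ey min [-176.1 -175.6 -173.  -172.3] ex at toe 0.6 slope 0.0025 zwire 107.1 | toe n 137 [  -0.7 -215.6   68.5] 60.1
   brass n 32 mean [  -0.2 -180.8] ey range [-193.8 -166.7] z 35.1
```

Depth puts the toe about 6–7 mm short of the hole along the slot and 1 mm across it. I correct that and come down to just above the bed.

```bash
python3 -m jog '[[-0.7,-0.1,0,0],[-0.7,-0.1,0,0],[-0.7,-0.1,1,0],[-0.7,-0.1,2,0],[-0.7,-0.1,2.6,0],[-0.7,-0.1,2.6,0],[-0.7,-0.1,2.6,0],[-0.7,-0.1,2.6,0]]';python3 - <<'E'
from toe import *
rows()
S=bot.read_camera("scene");T=bot.read_camera("top");pickle.dump((S,T),open("st4.pkl","wb"))
meas(S,T,np.array(bot.get_obs()["eef_pos"]),.07)
A=cv2.resize(S["pixels"][185:215,195:225,::-1],(400,400),interpolation=cv2.INTER_CUBIC)
B=cv2.resize(T["pixels"][150:180,272:302,::-1],(400,400),interpolation=cv2.INTER_CUBIC)
cv2.imwrite("pics/st4.png",np.hstack([A,B]))
E
```

```text
t: 6.35
eef_pos: [0.6079, 0.1003, 0.0598]
tool_rot: [-0.0, 0.753, 0.658, -0.0]
contact_force: [0.0, -0.2, -1.9]
gripper_width: 0.171
grasp_force: 78.5
t 6.35 pos [607.9 100.3  59.8] head 82.34 tilt [-2.e-04  2.e-04 -1.e+00] F [ 0.  -0.2 -1.9] w 0.171 g 78.5
S 88 wire ey min [-213.6 -213.5 -213.3 -212.9] ex at toe 0.4 slope -0.0394 zwire 79.7 | toe n 1 [  19.  -213.3   70. ] 70.0
   brass n 34 mean [  -1.8 -171. ] ey range [-185.7 -158.3] z 34.6
T 92 wire ey min [-224.  -222.1 -220.8 -220.7] ex at toe 0.4 slope -0.0145 zwire 76.3 | toe n 3 [  -3.3 -213.8   70.1] 70.1
   brass n 20 mean [-1.000e-01 -1.734e+02] ey range [-186.5 -159.8] z 35.9
```

View pics/st4.png

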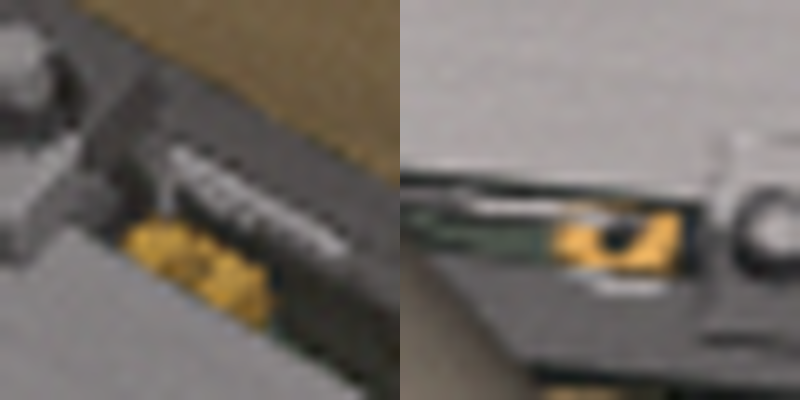

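Scene crop: the toe is a light bar from about (165,150) to (168,205), with the nut hole near (195,262). Top crop: wire end near (630,213), hole at (617,237). I compare these with the predictions.

```bash
python3 - <<'E'
from toe import *
S,T=pickle.load(open("st4.pkl","rb"));k=400/30
def cr(c,b,P): return ((proj(c,P)-b+.5)*k).round(0)
g=np.array([.6079,.1003,.0598])
for n,c,b,hole in(("S",S,(195,185),(200,262)),("T",T,(272,150),(217,237))):
    u=(np.array(hole)+.5)/k-.5+b;H=atz(c,*u,.0345)
    qh=np.array([(H[:2]-g[:2])@ex,(H[:2]-g[:2])@ey])*1000
    print(n,"hole rel grip",qh.round(1),"wire-axis above hole / tip above hole px",cr(c,b,[H+[0,0,.0788-.0345],H+[0,0,.0508-.0345]]).tolist())
    X=cloud(c);q=(X[...,:2]-g[:2])@np.stack([ex,ey],1)*1000;z=X[...,2]*1000
    m=(abs(q[...,0])<9)&(q[...,1]<-135)&(q[...,1]>-183)&(z>52)&(z<90)
    p=np.c_[q[m],z[m]];p=p[p[:,1].argsort()];print(len(p));print(p[:14].round(1).tolist());v,uu=np.nonzero(m)
    ii=q[m][:,1].argsort()[:8];print("px",(((np.c_[uu,v][ii]-b)+.5)*k).round().tolist())
E
```

```text
S hole rel grip [  -2.  -170.3] wire-axis above hole / tip above hole px [[179.0, 152.0], [193.0, 223.0]]
33
[[0.8, -176.3, 66.4], [0.7, -175.7, 72.0], [-1.4, -175.5, 58.8], [-2.7, -175.4, 67.7], [-0.4, -175.3, 81.3], [-0.1, -175.0, 55.6], [1.5, -174.1, 79.6], [-2.9, -174.1, 78.8], [-0.6, -174.0, 66.6], [-2.1, -173.2, 54.6], [0.1, -171.7, 79.9], [-0.0, -168.2, 82.7], [0.8, -168.1, 78.8], [-2.1, -166.5, 81.3]]
px [[153.0, 180.0], [153.0, 167.0], [167.0, 193.0], [167.0, 167.0], [153.0, 140.0], [167.0, 207.0], [153.0, 153.0], [167.0, 140.0]]
T hole rel grip [   2.2 -172.5] wire-axis above hole / tip above hole px [[228.0, 215.0], [221.0, 229.0]]
22
[[-0.8, -177.7, 72.2], [1.5, -177.0, 79.7], [-0.2, -174.8, 65.0], [0.4, -173.5, 85.4], [0.6, -170.5, 80.6], [0.1, -167.3, 81.7], [-0.4, -164.0, 83.1], [3.1, -163.8, 81.1], [3.4, -160.8, 76.0], [-1.1, -160.8, 85.4], [-1.3, -157.6, 84.4], [3.0, -157.6, 76.0], [-1.6, -154.4, 83.9], [1.5, -154.1, 85.2]]
px [[247.0, 233.0], [247.0, 220.0], [233.0, 233.0], [233.0, 220.0], [220.0, 220.0], [207.0, 220.0], [193.0, 220.0], [193.0, 207.0]]
```

The toe is about 2.5 mm past the hole along the slot. I correct it, enter the slot, then feel down in small steps.

```bash
python3 -m jog '[[0.25,0,0,0],[0.25,0,0,0],[0.25,0,0.4,0],[0.25,0,0.8,0],[0.25,0,1.1,0],[0.25,0,1.3,0],[0.25,0,1.3,0],[0.25,0,1.3,0]]'; for i in 1; do python3 -m jog '[[0,0,0.1,0],[0,0,0.2,0],[0,0,0.3,0],[0,0,0.3,0],[0,0,0.3,0]]'; done
```

```text
t: 7.12
eef_pos: [0.608, 0.1024, 0.0466]
tool_rot: [-0.0, 0.753, 0.658, -0.0]
contact_force: [-0.8, 0.5, -0.6]
gripper_width: 0.176
grasp_force: 78.5
t: 7.53
eef_pos: [0.6082, 0.1025, 0.0439]
tool_rot: [-0.0, 0.753, 0.658, -0.0]
contact_force: [0.2, 0.2, -2.3]
gripper_width: 0.172
grasp_force: 78.5
```

```bash
python3 -m jog '[[0,0,0.05,0],[0,0,0.1,0],[0,0,0.1,0],[0,0,0.1,0]]'; python3 -m jog '[[0,0,0.05,0],[0,0,0.1,0],[0,0,0.1,0],[0,0,0.1,0]]'
```

```text
t: 7.87
eef_pos: [0.6082, 0.1025, 0.0429]
tool_rot: [0.0, 0.753, 0.658, 0.0]
contact_force: [-0.1, -0.5, -1.9]
gripper_width: 0.172
grasp_force: 78.5
t: 8.2
eef_pos: [0.6082, 0.1024, 0.0418]
tool_rot: [-0.0, 0.753, 0.658, -0.0]
contact_force: [0.2, 0.5, -1.1]
gripper_width: 0.175
grasp_force: 78.5
```

```bash
python3 -m jog '[[0,0,0.05,0],[0,0,0.1,0],[0,0,0.1,0],[0,0,0.1,0]]'; python3 -m jog '[[0,0,0.05,0],[0,0,0.1,0],[0,0,0.1,0],[0,0,0.1,0]]'; python3 -c "
from toe import *
print(np.round(bot.get_obs()['torque'],3))
S=bot.read_camera('scene');T=bot.read_camera('top');print(np.round(bot.get_obs()['contact_force'],2))
g=np.array(bot.get_obs()['eef_pos'])
for c in(S,T):
    X=cloud(c);q=(X[...,:2]-g[:2])@np.stack([ex,ey],1)*1000;z=X[...,2]*1000
    m=(abs(q[...,0])<9)&(q[...,1]<-130)&(q[...,1]>-182)&(z>50)&(z<85)
    p=np.c_[q[m],z[m]];p=p[p[:,1].argsort()];print(p.round(1).tolist()[:8],np.median(p[:,2]))
"
```

```text
t: 8.53
eef_pos: [0.6082, 0.1025, 0.0408]
tool_rot: [-0.0, 0.753, 0.658, -0.0]
contact_force: [-0.0, 0.3, -0.8]
gripper_width: 0.172
grasp_force: 78.5
t: 8.87
eef_pos: [0.6082, 0.1025, 0.0399]
tool_rot: [-0.0, 0.753, 0.658, 0.0]
contact_force: [-0.4, 0.4, -1.7]
gripper_width: 0.172
grasp_force: 78.5
[0.036 0.008 0.063]
[-0.18 -0.57 -0.88]
[[-0.7, -177.0, 60.4], [0.5, -176.6, 57.1], [-3.2, -175.7, 58.1], [-1.1, -175.1, 50.9], [-0.5, -173.7, 58.3], [-1.0, -170.5, 60.4], [-3.2, -168.8, 58.8], [1.7, -168.5, 60.7]] 59.76159257294722
[[0.4, -177.3, 59.9], [-0.9, -173.7, 67.1], [0.0, -170.9, 57.2], [3.6, -170.7, 54.5], [-0.2, -167.8, 55.7], [2.9, -167.3, 57.2], [-1.8, -164.1, 65.9], [2.4, -164.0, 58.5]] 59.56601147011842
```

The toe is about 3–4 mm below the nut's top with no contact force, so it is in the hole. I go deeper gently.

```bash
python3 -m jog '[[0,0,0.05,0],[0,0,0.1,0],[0,0,0.15,0],[0,0,0.2,0],[0,0,0.25,0],[0,0,0.3,0],[0,0,0.35,0],[0,0,0.35,0],[0,0,0.35,0]]'; python3 -m jog '[[0,0,0.05,0],[0,0,0.1,0],[0,0,0.15,0],[0,0,0.2,0],[0,0,0.25,0],[0,0,0.3,0],[0,0,0.35,0],[0,0,0.35,0],[0,0,0.35,0]]'
```

```text
t: 9.72
eef_pos: [0.6082, 0.1025, 0.0363]
tool_rot: [-0.0, 0.753, 0.658, -0.0]
contact_force: [0.4, 0.2, -1.4]
gripper_width: 0.17
grasp_force: 78.5
t: 10.47
eef_pos: [0.6082, 0.1025, 0.0328]
tool_rot: [-0.0, 0.753, 0.658, -0.0]
contact_force: [-0.4, -0.1, -1.7]
gripper_width: 0.171
grasp_force: 78.5
```

```bash
python3 -m jog '[[0.1,0,0,0],[0.2,0,0,0],[0.3,0,0,0],[0.4,0,0,0],[0.5,0,0,0],[0.6,0,0,0],[0.6,0,0,0]]'
```

```text
t: 11.05
eef_pos: [0.6089, 0.1077, 0.0327]
tool_rot: [0.0, 0.753, 0.658, -0.001]
contact_force: [-0.3, -3.8, -2.1]
gripper_width: 0.172
grasp_force: 78.4
```

It is hooked: the steady drag is about 4 N. I draw on.

```bash
python3 -m jog '[[0.2,0,0,0],[0.4,0,0,0],[0.6,0,0,0],[0.8,0,0,0],[1,0,0,0],[1.2,0,0,0],[1.4,0,0,0],[1.6,0,0,0],[1.8,0,0,0],[2,0,0,0],[2.2,0,0,0],[2.4,0,0,0],[2.6,0,0,0],[2.8,0,0,0],[3,0,0,0]]'; python3 -c "
from toe import *
rows();T=bot.read_camera('scene');X=cloud(T);im=T['pixels'].astype(int);g=np.array(bot.get_obs()['eef_pos'])
q=(X[...,:2]-g[:2])@np.stack([ex,ey],1)*1000
b=(im[...,0]>im[...,2]+50)&(abs(X[...,2]-.036)<.008)&(q[...,1]<-120)&(q[...,1]>-225)&(abs(q[...,0])<25);print(b.sum(),np.percentile(q[b],[2,50,98],axis=0).round(1))"
```

```text
t: 12.3
eef_pos: [0.613, 0.1382, 0.0328]
tool_rot: [0.0, 0.753, 0.658, -0.0]
contact_force: [-1.1, -5.3, -1.8]
gripper_width: 0.168
grasp_force: 78.3
t 12.3 pos [613.  138.2  32.8] head 82.32 tilt [-1.e-04 -2.e-04 -1.e+00] F [-1.1 -5.3 -1.8] w 0.168 g 78.3
23 [[  -6.8 -191.5]
 [  -0.5 -183.2]
 [   4.2 -164.7]]
```

```bash
python3 -m jog '[[0.2,0,0,0],[0.4,0,0,0],[0.6,0,0,0],[0.9,0,0,0],[1.2,0,0,0],[1.5,0,0,0],[1.8,0,0,0],[2.1,0,0,0],[2.4,0,0,0],[2.7,0,0,0],[3,0,0,0],[3.3,0,0,0],[3.6,0,0,0],[3.9,0,0,0],[4.2,0,0,0],[4.4,0,0,0],[4.6,0,0,0]]'; python3 -m jog '[[0.2,0,0,0],[0.4,0,0,0],[0.6,0,0,0],[0.8,0,0,0],[1,0,0,0],[1,0,0,0]]'; python3 -c "
from toe import *
rows();S=bot.read_camera('scene');save(S,'pics/s5.png',(200,160,320,270),5)"
```

```text
t: 13.77
eef_pos: [0.6191, 0.1848, 0.0329]
tool_rot: [-0.0, 0.753, 0.658, 0.0]
contact_force: [0.2, -2.8, -3.2]
gripper_width: 0.172
grasp_force: 78.3
t: 14.27
eef_pos: [0.6205, 0.1945, 0.033]
tool_rot: [-0.0, 0.753, 0.658, 0.0]
contact_force: [-0.4, -1.5, -2.1]
gripper_width: 0.171
grasp_force: 78.3
t 14.27 pos [620.5 194.5  33. ] head 82.35 tilt [ 2.e-04  8.e-04 -1.e+00] F [-0.4 -1.5 -2.1] w 0.171 g 78.3
```

View pics/s5.png

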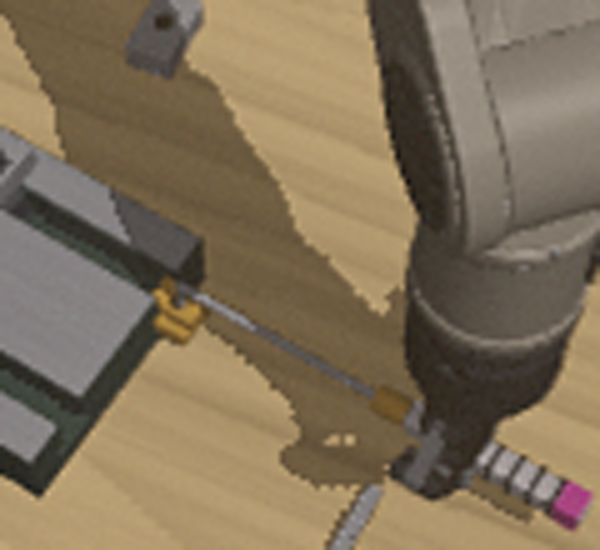

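The nut is half out of the slot end, still on the hook (px 180,310). The loose stamp (px 355,510) lies well below and beyond the path of the nut. I keep drawing, lowering slightly so the hook stays engaged as the nut drops.

```bash
python3 -m jog '[[0.15,0,0,0],[0.3,0,0,0],[0.45,0,0.05,0],[0.6,0,0.1,0],[0.75,0,0.15,0],[0.9,0,0.2,0],[1.05,0,0.25,0],[1.2,0,0.3,0],[1.2,0,0.3,0]]'; python3 -m jog '[[0.15,0,0,0],[0.3,0,0,0],[0.45,0,0.05,0],[0.6,0,0.1,0],[0.75,0,0.15,0],[0.9,0,0.2,0],[1.05,0,0.25,0],[1.2,0,0.3,0],[1.2,0,0.3,0]]'; cat > nut.py <<'E'
from toe import *
rows()
for n in("scene","top"):
    c=bot.read_camera(n);X=cloud(c);im=c['pixels'].astype(int);q=X[...,:2]@np.stack([ex,ey],1)*1000-[589.5,91.5]
    b=(im[...,0]>im[...,2]+65)&(im[...,0]>110)&(X[...,2]>.012)&(X[...,2]<.045)&(q[...,1]<90)&(q[...,1]>-120)&(abs(q[...,0])<40)
    if b.sum()>3: print(n,b.sum(),"nut from mouth (ex,ey)",np.percentile(q[b],[2,50,98],axis=0).round(1).tolist(),"z",np.percentile(X[b][:,2]*1000,[5,50,95]).round(1))
E
python3 nut.py
```

```text
t: 15.07
eef_pos: [0.6221, 0.2073, 0.0302]
tool_rot: [-0.0, 0.752, 0.659, 0.001]
contact_force: [-0.4, 0.6, -1.5]
gripper_width: 0.175
grasp_force: 78.4
t: 15.82
eef_pos: [0.6236, 0.2179, 0.0267]
tool_rot: [-0.0, 0.753, 0.658, 0.0]
contact_force: [-0.6, 0.6, -1.0]
gripper_width: 0.174
grasp_force: 78.4
t 15.82 pos [623.6 217.9  26.7] head 82.35 tilt [-2.e-04  3.e-04 -1.e+00] F [-0.6  0.6 -1. ] w 0.174 g 78.4
scene 48 nut from mouth (ex,ey) [[-3.2, 8.5], [5.1, 20.9], [12.3, 36.1]] z [13.5 25.7 31.4]
top 37 nut from mouth (ex,ey) [[-8.4, 9.5], [4.2, 16.9], [13.0, 40.0]] z [21.2 29.8 36.1]
```

```bash
python3 -c "
from h import *
S=bot.read_camera('scene');T=bot.read_camera('top')
A=cv2.resize(S['pixels'][205:240,220:260,::-1],(400,350),interpolation=cv2.INTER_CUBIC)
B=cv2.resize(T['pixels'][140:175,235:275,::-1],(400,350),interpolation=cv2.INTER_CUBIC)
cv2.imwrite('pics/s6.png',np.hstack([A,B]))"
```

```text
(no output)
```

View pics/s6.png

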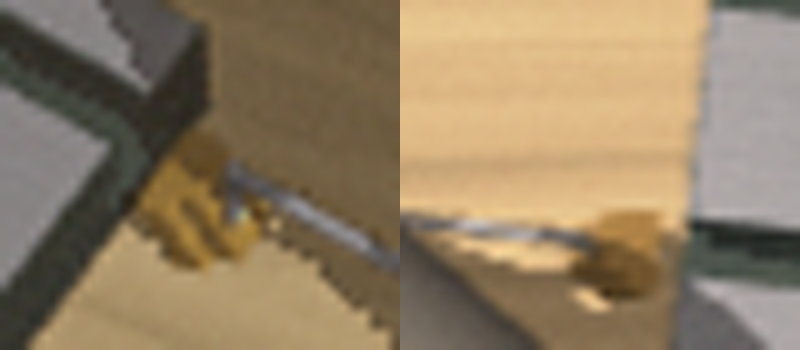

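I've now used all ten picture views, so I go by numbers only. The nut is out of the slot but tilted on the hook, leaning at the bed's end. I draw it a little further to let it flatten.

```bash
python3 -m jog '[[0.15,0,0,0],[0.3,0,0,0],[0.45,0,0,0],[0.6,0,0,0],[0.75,0,0,0],[0.9,0,0,0],[1.05,0,0,0],[1.2,0,0,0],[1.2,0,0,0]]'; cat >> nut.py <<'E'
    if b.sum()>3:
        p=np.c_[q[b],X[b][:,2]*1000];p=p[p[:,2]>15];A=np.c_[p[:,:2],np.ones(len(p))];s=np.linalg.lstsq(A,p[:,2],rcond=None)[0];print("  slope ex,ey",s[:2].round(2))
        for lo in range(-6,60,6):
            k=p[(p[:,1]>=lo)&(p[:,1]<lo+6)]
            if len(k):print("   ey",lo,len(k),"z",np.sort(k[:,2]).round(0).tolist(),"ex",np.median(k[:,0]).round(1))
E
python3 nut.py
```

```text
t: 16.77
eef_pos: [0.6253, 0.2298, 0.0269]
tool_rot: [-0.0, 0.753, 0.658, 0.0]
contact_force: [-0.6, 0.7, -1.5]
gripper_width: 0.171
grasp_force: 78.4
t 16.77 pos [625.3 229.8  26.9] head 82.34 tilt [ 1.e-04  3.e-04 -1.e+00] F [-0.6  0.7 -1.5] w 0.171 g 78.4
scene 38 nut from mouth (ex,ey) [[-2.1, 20.7], [5.3, 29.1], [12.8, 39.6]] z [19.7 26.6 29.7]
  slope ex,ey [-0.16 -0.22]
   ey 18 9 z [24.0, 25.0, 26.0, 27.0, 27.0, 28.0, 28.0, 28.0, 30.0] ex 4.2
   ey 24 14 z [20.0, 25.0, 25.0, 25.0, 25.0, 26.0, 27.0, 28.0, 28.0, 29.0, 29.0, 29.0, 30.0, 30.0] ex 7.6
   ey 30 8 z [17.0, 21.0, 24.0, 26.0, 26.0, 27.0, 27.0, 28.0] ex 4.8
   ey 36 7 z [17.0, 22.0, 24.0, 25.0, 25.0, 27.0, 28.0] ex 1.6
top 38 nut from mouth (ex,ey) [[-11.9, 19.8], [1.0, 27.1], [11.9, 37.3]] z [24.3 28.  32.5]
  slope ex,ey [-0.08  0.03]
   ey 18 11 z [24.0, 26.0, 26.0, 27.0, 27.0, 27.0, 28.0, 28.0, 30.0, 32.0, 33.0] ex 1.9
   ey 24 15 z [24.0, 25.0, 25.0, 27.0, 28.0, 28.0, 28.0, 28.0, 28.0, 28.0, 29.0, 29.0, 30.0, 31.0, 34.0] ex -1.8
   ey 30 8 z [24.0, 25.0, 28.0, 30.0, 31.0, 31.0, 32.0, 32.0] ex -1.1
   ey 36 4 z [24.0, 28.0, 28.0, 30.0] ex 1.8
```

The nut now spans 20–40 mm beyond the mouth. By height it seems to have tipped onto its end, with the toe just in front of it. I move the hook a little further to see whether the nut is free.

```bash
python3 -m jog '[[0.2,0,0,0],[0.4,0,0,0],[0.6,0,0,0],[0.8,0,0,0],[0.8,0,0,0]]'; python3 nut.py
```

```text
t: 17.28
eef_pos: [0.6263, 0.2381, 0.027]
tool_rot: [-0.0, 0.753, 0.658, 0.0]
contact_force: [0.0, 0.0, -1.6]
gripper_width: 0.172
grasp_force: 78.4
t 17.28 pos [626.3 238.1  27. ] head 82.36 tilt [ 2.e-04  6.e-04 -1.e+00] F [ 0.   0.  -1.6] w 0.172 g 78.4
scene 47 nut from mouth (ex,ey) [[-5.0, 20.6], [4.3, 29.7], [11.9, 40.0]] z [18.8 27.4 30. ]
  slope ex,ey [-0.29 -0.06]
   ey 18 10 z [24.0, 27.0, 27.0, 27.0, 28.0, 28.0, 29.0, 29.0, 30.0, 30.0] ex 3.6
   ey 24 15 z [20.0, 22.0, 23.0, 24.0, 26.0, 26.0, 27.0, 27.0, 27.0, 28.0, 28.0, 28.0, 29.0, 29.0, 29.0] ex 5.1
   ey 30 13 z [15.0, 18.0, 22.0, 26.0, 26.0, 27.0, 27.0, 28.0, 28.0, 28.0, 28.0, 29.0, 31.0] ex 4.7
   ey 36 8 z [21.0, 21.0, 25.0, 26.0, 27.0, 28.0, 30.0, 30.0] ex 2.3
top 39 nut from mouth (ex,ey) [[-11.8, 19.9], [0.5, 27.2], [11.3, 41.3]] z [22.5 28.5 34.1]
  slope ex,ey [-0.02  0.18]
   ey 18 12 z [20.0, 24.0, 25.0, 25.0, 25.0, 26.0, 27.0, 27.0, 28.0, 31.0, 32.0, 36.0] ex 3.9
   ey 24 14 z [25.0, 25.0, 26.0, 26.0, 27.0, 28.0, 29.0, 29.0, 31.0, 32.0, 32.0, 33.0, 34.0, 34.0] ex -2.1
   ey 30 8 z [23.0, 24.0, 29.0, 30.0, 30.0, 30.0, 31.0, 32.0] ex -0.9
   ey 36 4 z [22.0, 23.0, 29.0, 32.0] ex 1.7
   ey 48 1 z [41.0] ex 0.5
```

The nut is free of the hook, resting on the bench on its end about 20 mm clear of the bed. I raise the hook straight up and go back to the rest.

```bash
python3 -m jog '[[0.2,0,-1,0],[0.2,0,-4,0],[0.2,0,-7,0],[0.2,0,-10,0],[0.2,0,-10,0],[0.2,0,-10,0]]'; python3 -c "
from h import *
rows((432,224.3,110,78.9),(432,224.3,39,78.9))"
```

```text
t: 17.88
eef_pos: [0.6281, 0.2401, 0.1299]
tool_rot: [0.001, 0.753, 0.658, 0.002]
contact_force: [0.4, 0.4, -1.6]
gripper_width: 0.173
grasp_force: 78.5
t 17.88 pos [628.1 240.1 129.9] head 82.31 tilt [ 0.0046  0.0019 -1.    ] F [ 0.4  0.4 -1.6] w 0.173 g 78.5
[ -4.19 -19.23   1.9 ] 0.06
[ -4.21 -19.26   9.  ] 0.06
```

```bash
python3 -m jog '[[-1,-4,0,0.03],[-2,-8,0,0.06],[-3,-12,0,0.06],[-4,-15.5,0.5,0.06],[-4.2,-18,1.5,0.06],[-4.2,-19.2,2,0.06],[-4.2,-19.2,2,0.06],[-4.2,-19.2,2,0.06],[-4.2,-19.2,2,0.06],[-4.2,-19.2,2,0.06],[-4.2,-19.2,2,0.06]]'; python3 -c "
from h import *
rows((432,224.3,60,78.9),(432,224.3,39,78.9))"
```

```text
t: 18.8
eef_pos: [0.4319, 0.2233, 0.107]
tool_rot: [-0.0, 0.773, 0.635, 0.0]
contact_force: [-0.4, 0.7, -2.3]
gripper_width: 0.17
grasp_force: 78.7
t 18.8 pos [431.9 223.3 107. ] head 78.81 tilt [ 5.e-04  6.e-04 -1.e+00] F [-0.4  0.7 -2.3] w 0.17 g 78.7
[ 0.09 -0.02  4.7 ] -0.002
[ 0.09 -0.02  6.8 ] -0.002
```

```bash
python3 -m jog '[[0.1,0,1.5,0],[0.1,0,3,0],[0.1,0,4.5,0],[0.1,0,5.2,0],[0.1,0,5.8,0],[0.1,0,6.2,0],[0.1,0,6.5,0],[0.1,0,6.6,0],[0.1,0,6.6,0],[0.1,0,6.6,0]]'; python3 -m jog '[[0,0,0.05,0],[0,0,0.1,0],[0,0,0.15,0],[0,0,0.15,0],[0,0,0.15,0]]'
```

```text
t: 19.63
eef_pos: [0.4313, 0.2244, 0.0413]
tool_rot: [0.0, 0.772, 0.635, 0.0]
contact_force: [0.3, -0.4, -2.0]
gripper_width: 0.167
grasp_force: 78.7
t: 20.05
eef_pos: [0.431, 0.2242, 0.0394]
tool_rot: [0.0, 0.772, 0.635, 0.0]
contact_force: [0.1, 0.1, -1.3]
gripper_width: 0.172
grasp_force: 78.7
```

```bash
python3 -m jog '[[0,0.08,0,0],[0,0.08,0.05,0],[0,0.08,0.1,0],[0,0.08,0.1,0],[0,0.08,0.1,0]]'
```

```text
t: 20.47
eef_pos: [0.432, 0.2241, 0.0392]
tool_rot: [0.0, 0.772, 0.635, 0.0]
contact_force: [-2.3, -1.8, 10.1]
gripper_width: 0.171
grasp_force: 80.4
```

Seated: the rest now carries the pick. I ease off, open and retreat.

```bash
python3 -m jog '[[0,0,-0.05,0],[0,0,-0.05,0],[0,0,-0.05,0]]'; python3 -m jog '[[0,0,0,0],[0,0,0,0],[0,0,0,0],[0,0,0,0],[0,0,0,0],[0,0,0,0],[0,0,0,0],[0,0,0,0],[0,0,0,0],[0,0,0,0]]' -1; python3 -m jog '[[0,0,-1,0],[0,0,-3,0],[0,0,-7,0],[0,0,-11,0],[0,0,-15,0],[0,0,-19,0],[0,0,-20,0],[0,0,-20,0],[0,0,-20,0]]'
```

```text
t: 20.72
eef_pos: [0.432, 0.2242, 0.0392]
tool_rot: [0.0, 0.772, 0.635, 0.0]
contact_force: [-0.4, -1.6, 5.3]
gripper_width: 0.175
grasp_force: 79.5
t: 21.55
eef_pos: [0.4317, 0.2241, 0.0389]
tool_rot: [0.0, 0.772, 0.635, -0.0]
contact_force: [-0.3, 0.1, 0.1]
gripper_width: 0.995
grasp_force: 0.0
t: 22.3
eef_pos: [0.4318, 0.2239, 0.2394]
tool_rot: [0.0, 0.772, 0.635, 0.001]
contact_force: [0.4, 0.0, -0.3]
gripper_width: 1.001
grasp_force: 0.0
```

```bash
python3 nut.py; python3 - <<'E'
from h import *
for n in("scene","top"):
    for w,c in(("before",pickle.load(open(n+"0.pkl","rb"))),("now",bot.read_camera(n))):
        X=cloud(c);im=c["pixels"].astype(int)
        b=(X[...,0]>.38)&(X[...,0]<.48)&(X[...,1]>.1)&(X[...,1]<.32)&(X[...,2]>.061)&(X[...,2]<.075)
        p=X[b]*1000
        if len(p)<20: print(n,w,len(p));continue
        l=cv2.fitLine(p[:,:2].astype(np.float32),cv2.DIST_L2,0,.01,.01).ravel()
        r=(X[...,1]>.2)&(X[...,1]<.4)&(X[...,0]<.5)&(X[...,0]>.38);pk=r&(im[...,0]>im[...,1]+60)&(im[...,2]>im[...,1]+30);v,u=np.nonzero(pk)
        print(n,w,len(p),"ang",np.degrees(np.arctan2(l[1],l[0])).round(2),"x at y=230",(l[2]+(230-l[3])*l[0]/l[1]).round(1),"z",np.median(p[:,2]).round(1),"pink",u.mean().round(2) if len(u) else None,v.mean().round(2) if len(u) else None)
    c0=pickle.load(open(n+"0.pkl","rb"))["pixels"];d=cv2.absdiff(c0,bot.read_camera(n)["pixels"]).max(2)
    if n=="top": print("stamp diff",d[125:157,213:228].max(),"block diff",d[205:228,280:302].max())
    else: print("stamp diff",np.percentile(d[252:292,252:280],99),"block",np.percentile(d[155:178,222:243],99))
E
```

```text
t 22.3 pos [431.8 223.9 239.4] head 78.87 tilt [ 0.0015  0.     -1.    ] F [ 0.4  0.  -0.3] w 1.001 g 0.0
scene 71 nut from mouth (ex,ey) [[-14.0, 20.5], [-1.2, 30.0], [11.7, 40.3]] z [20.7 27.2 30.3]
  slope ex,ey [-0.11 -0.1 ]
   ey 18 12 z [23.0, 25.0, 26.0, 26.0, 27.0, 27.0, 28.0, 28.0, 29.0, 30.0, 31.0, 31.0] ex -2.3
   ey 24 23 z [23.0, 23.0, 24.0, 25.0, 25.0, 26.0, 26.0, 26.0, 27.0, 27.0, 27.0, 27.0, 28.0, 28.0, 28.0, 29.0, 29.0, 29.0, 29.0, 29.0, 30.0, 31.0, 31.0] ex -0.9
   ey 30 20 z [21.0, 21.0, 23.0, 23.0, 25.0, 26.0, 26.0, 27.0, 27.0, 27.0, 27.0, 27.0, 27.0, 28.0, 28.0, 29.0, 29.0, 29.0, 29.0, 30.0] ex -1.2
   ey 36 13 z [21.0, 22.0, 22.0, 24.0, 25.0, 25.0, 25.0, 27.0, 27.0, 28.0, 29.0, 29.0, 29.0] ex -1.2
top 42 nut from mouth (ex,ey) [[-11.9, 19.4], [0.5, 27.6], [16.3, 42.6]] z [19.2 27.6 32.4]
  slope ex,ey [ 0.09 -0.04]
   ey 18 12 z [20.0, 24.0, 24.0, 26.0, 27.0, 30.0, 30.0, 31.0, 31.0, 31.0, 31.0, 31.0] ex 3.5
   ey 24 14 z [23.0, 23.0, 24.0, 25.0, 26.0, 27.0, 28.0, 29.0, 30.0, 30.0, 31.0, 31.0, 31.0, 32.0] ex -2.0
   ey 30 9 z [19.0, 20.0, 23.0, 25.0, 27.0, 28.0, 31.0, 33.0, 34.0] ex -2.9
   ey 36 5 z [21.0, 26.0, 28.0, 30.0, 31.0] ex -0.0
scene before 257 ang 78.95 x at y=230 433.2 z 65.2 pink 347.88 205.12
scene now 264 ang 79.22 x at y=230 433.3 z 64.8 pink 347.81 205.23
stamp diff 12.0 block 11.0
top before 204 ang 77.95 x at y=230 433.3 z 65.6 pink 179.1 212.52
top now 79 ang 75.54 x at y=230 437.3 z 65.3 pink None None
stamp diff 18 block diff 17
```

The pick is back as it was found, the stamp and set block haven't moved, and the nut lies clear beyond the slot's end.

```bash
python3 -c "
from station import bot
print(bot.hand_in())"
```

```text
the job is handed in; nothing more can be done
None
```

The T-nut was drawn out with the hook and rests on the bench about 20 mm beyond the slot's end, tipped onto its end face rather than flat; the pick is back on its rest as found, the stamp and set block are unmoved (mallet and jar not re-checked), and the job was handed in at about 22.5 s.

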